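# Unhitch a spring-latched support arm from its ball mount and hold it raised

## Task

The support arm of the bench magnifier is hitched on the ball mount on the desk, and I want to wipe the ball. Pull the arm's spring latch sideways by its upright fin until the jaw is out from under the ball, then lift the whole arm straight up off the ball, foot and all, and finish while still holding it there: roughly level, still, right above its mount, with about ten centimetres of air under it. Leave the brass weight and the dropper bottle beside the mount where they are.

Things in the scene. Friction and masses are not known exactly. Their poses are not given: they have to be found in the camera images.
- mount: Ball mount fixed to the desk, place varies: dark round flange 76 mm across, 10 mm high, a neck 14 mm thick and on it a steel ball 40 mm across, centre 50 mm up, cut flat on top (68 mm up) and underneath (40 mm up). Origin on the desk below the ball's centre, z up.
- ball (a point): Centre of the mount's ball, 50 mm above the desk.
- tongue: Loose arm, about 0.36 kg with its latch. Grey boxy coupler head (62 x 58 mm, top 76 mm up, cheeks down to 44 mm) over the ball, about 2 mm play sideways; a grey square tube 28 mm wide, 22 mm high runs along +x to 146 mm. Origin when seated: on the desk under the ball's centre; x along the tube away from the head, y left, z up. Yaw round the ball varies. Centre of mass within 20 mm of the fin.
- socket (a point): Centre of the underside of the coupler head's roof, which rests on the ball's flat top, 68 mm above the desk when seated; 68 mm above the tongue's origin.
- foot (a point): Centre of the underside of the arm's round grey foot pad (36 mm across), which stands on the desk at the start under a thin leg; 120 mm from the tongue's origin along its +x.
- latch (a joint): Latch travel on the head, m: 0 shut (start), 0.016 fully pulled. Slides along the arm's -y, the side with two spring pins. Spring shuts it: 3 N at 0, 8 N at 0.016. Its jaw lies under the ball and locks the head below 0.006 to 0.010 (head's play); lifting then jams. Above 0.011 the head lifts off. Keep it pulled until the head is 40 mm up; then it may spring back.
- fin (a point): Grip centre of the latch's upright steel fin on top of the head: 36 mm along the arm's x, 14 mm thick along y, top 109.5 mm up; this point 94.5 mm above the tongue's origin and 3 mm to its -x, moving with the latch. Slide plate at its root, top 80.5 mm up; low guide rails (top 82 mm) cross the head 24 mm before and behind. Strong enough to lift the arm by.
- brass_weight: Brass weight with a knob, 30 mm across, 34 mm high, standing 11 to 15 cm to the right (-y) of the mount; to be left alone. Origin at the centre of its underside.
- dropper: White dropper bottle with a pointed cap, 31 mm across, 84 mm high, standing 11 to 15 cm to the left (+y) of the mount; to be left alone. Origin at the centre of its underside.
There are look-alikes about, which are no part of the job. There is more than one size of the mount; the job needs the largest.

How it is judged:
On the way:
1. the latch is pulled sideways more than 6 mm while the coupler head still sits on the ball (value of joint latch above 0.006 m and height (world z) of socket below 0.078 m), for 0.1 s.
At the end, for the whole second after the job is handed in: The fingers hold the arm (contact over 2 N), its coupler head at least 60 mm above where it sat and its foot at least 50 mm above the desk, tilted less than 0.4 rad, the head within 60 mm sideways of the ball, moving slower than 30 mm/s and not touching the mount (height (world z) of socket above 0.128 m and height (world z) of foot above 0.05 m and angle between tongue's own z axis and vertical below 0.4 rad and horizontal distance between socket and ball below 0.06 m and linear speed of tongue below 0.03 m/s and contact force between the fingers and tongue above 2 N and contact force between tongue and mount below 0.2 N); the arm keeps its last pose, push and grip.
It fails at once if the brass weight is shifted more than 20 mm (distance of brass_weight from where it was at the start of the episode above 0.02 m).
It fails at once if the dropper bottle is shifted or tipped (distance of dropper from where it was at the start of the episode above 0.02 m or angle between dropper's own z axis and vertical above 0.5 rad).
It also fails if it takes over 32 s, if anything falls off the work surface, if the arm or the gripper's body presses on something with over 40 N, if the wrist force passes 120 N, or if a joint passes its speed limit or range.

## Robot

A 7-joint arm with a two-finger parallel gripper is mounted at the origin on a cart in front of the work surface, level with it; the furniture and walls round the work are solid. World frame = base frame: x ahead of the robot, y to its left, z up, the work surface at z = 0. Lengths are in m, angles in rad, forces in N, time in s.
With the tool pointing down it reaches from about 0.425 to 0.875 m from the base axis. Payload 4.7 kg.
Tool frame: the origin (TCP) lies midway between the tips of the shut fingers; the grasp point (between the pads) lies ctrl.grasp_offset behind it (ctrl.grasp_offset is the distance from the TCP to the grasp point, in m); z points along the fingers, y is the line along which they close (so a half turn about z gives the same grasp; the last joint's range is limited). The gripper opens to 87 mm and grips with 3 to 60 N. Pads are 19 mm wide; open, the fingers measure 117 mm over their backs; the gripper's body (75 mm by 190 mm) begins 51 mm behind the grasp point.
Start: joints at [-1.173, 0.321, -0.07, 1.45, 0.023, 1.371, -0.057], TCP at [0.243, 0.603, 0.223] pointing down, gripper open.
Joint ranges: [-2.86, 2.86], [-0.3, 2.09], [-1.38, 1.24], [0.06, 2.45], [-1.56, 4.7], [0.09, 2.05], [-2.69, 2.69]. Speed limits (rad/s): [2.57, 2.57, 3.14, 3.14, 3.14, 3.14, 3.14].

## Interface

Orientations are given as a rotation vector (axis times angle).
In Python, from bench import ctrl gives the robot as it stands. The module is installed in compiled form; this text tells all that it offers.
- The arm moves only by the tool jog_arm, never from a script. Its argument "moves" is one flat list of numbers, 7 for each row, row after row: the shift along the tool's x, y, z in units of 30 cm (1.0 is 30 cm), then the turn, a rotation vector about the tool's x, y, z in units of 60 degrees (1.0 is 60 degrees), then the gripper's target within -1 to 1 (fully open at 1, half-way at 0, shut at -1). In form: [x, y, z, wx, wy, wz, fingers, x, y, z, wx, wy, wz, fingers, ...]. A call has exactly 8 rows; each row is the pose to reach, as a shift and turn from the pose commanded when the call began, along the tool's axes at that moment; what a row does not reach only later rows make up. A row lasts 1/8 s, in which the tool goes at most 62.5 mm and 10.7 degrees, less where a joint would pass 70% of its speed; a pose out of reach is approached as far as the arm can. A call with a number of a shift or a turn outside -1 to 1 is refused whole. A call with a gripper value outside its range is refused whole. The fingers move at their own pace and stop on an object; "newtons" is the grip in N (left out, the last holds). Time passes only in rows, so rows that repeat a pose let the fingers close, or fill a call up. It gives the time, the measured TCP pose, the force, the opening and the grip force at its end, in the units of the state.
- ctrl.get_state(): the state, without advancing time (a new reading comes with each control period).
- ctrl.get_image(name): name is "side" or "top"; returns a dict with "pixels" (384x512x3 uint8, red, green, blue), "fx", "fy", "cx", "cy" (pixels), "xyz" and "rotation" of the camera in the world. Camera axes: x right, y up, looking along -z (the intrinsics and any distortion apply to the point x, -y, -z); pixel columns grow to the right and rows downward; lengths in m; the calibration is good to about 2 mm. A picture is of the moment at which its call begins. There is no depth.
- ctrl.close_job(): hands the job in; it is judged then, once.
The state is a dict: "time": time; "joint_positions": joint angles; "qd": joint speeds; "joint_torque": joint torques, N m; "position": TCP position; "tool_rot": TCP orientation; "ft_force": force on the tool from outside, world axes, zero at the start; "torque": the same for the moment, N m; "grip_width": opening from 0.0 (shut) to 1.0 (fully open); "grip_force": force on a finger pad.
Only numpy, scipy, OpenCV 4.12 (cv2) and the standard library are available. Lean on these libraries where they do the work, as an engineer would, in place of code of your own. Each camera call takes 0.05 s, during which the arm holds its last target. There are 200 camera calls.

## Working session

There is one attempt and no reset: what is moved stays moved. The work goes in short steps, Python scripts to look and compute and a tool call to move; the robot and the scene stay as the last step left them, time stands still between calls to the robot, and variables do not carry over. Pictures are saved under pics/ and viewed, at most 10 in all, crops included, and the job is handed in when it is done.

Besides the shell and the picture viewer there is one more tool, called after "Request:" as name(argument=value, ...), one argument or row to a line, values as JSON. jog_arm: Moves the arm, as the interface text tells. Its arguments: {"type":"object","properties":{"moves":{"type":"array"},"newtons":{"type":"number"}},"required":["moves"]}

```bash
mkdir -p pics
python3 - <<'E'
from bench import ctrl
import cv2,pickle
s=ctrl.get_state();print(s, ctrl.grasp_offset)
for n in("side","top"):
    i=ctrl.get_image(n);pickle.dump(i,open(n+".pkl","wb"));cv2.imwrite(f"pics/{n}0.png",i["pixels"][:,:,::-1])
    print({k:v for k,v in i.items() if k!="pixels"})
E
```

```text
{'time': 0.0, 'joint_positions': array([-1.17289649,  0.32183943, -0.07012512,  1.4516826 ,  0.02258736,
        1.37078518, -0.05689931]), 'qd': array([ 2.00280206e-04, -1.95910764e-03, -9.60262264e-04, -7.70847453e-04,
       -4.17139480e-05,  1.94572519e-04, -8.24775371e-04]), 'joint_torque': array([-9.12728847e-04, -4.91280699e+01, -4.04431326e-01, -3.12529743e+01,
       -6.41001854e-02,  4.35573875e-02,  1.97236700e-04]), 'position': array([0.24320101, 0.60218896, 0.22144733]), 'tool_rot': array([-5.99017669e-01, -3.08365297e+00,  2.99069058e-03]), 'ft_force': array([ 0.01205821, -0.19071955,  0.06645021]), 'torque': array([ 0.01731048, -0.02654932,  0.05363404]), 'grip_force': 0.0, 'grip_width': 1.0012067333124923} 0.0187
{'fx': 410.05139931907047, 'fy': 410.05139931907047, 'cx': 256.5568121790533, 'cy': 187.50344327190737, 'xyz': array([ 0.41918863, -0.69171304,  0.53587168]), 'rotation': array([ 0.9987731 , -0.09309354, -0.16339639])}
{'fx': 392.7935794542677, 'fy': 392.7935794542677, 'cx': 250.3939269720394, 'cy': 195.03551616263664, 'xyz': array([ 0.37369925, -0.02623219,  0.93955927]), 'rotation': array([ 0.15301508, -0.13511285, -1.56855045])}
```

View pics/top0.png

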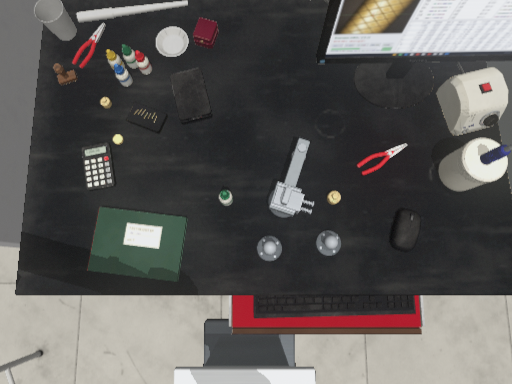

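View pics/side0.png

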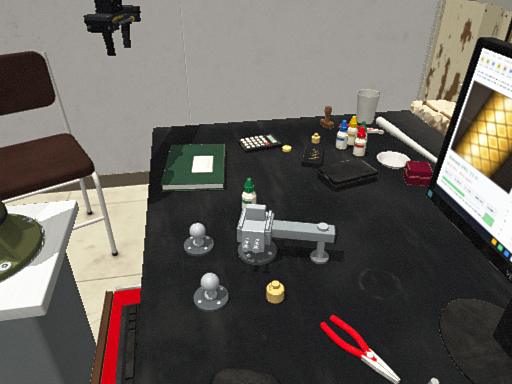

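The top view shows the arm with its head at (286,198) and tube up to (302,145), with the spring pins on the right (-y) side. The brass weight is at (334,198) and the dropper at (226,198).

Mount candidates are the bare balls at (269,248) and (329,243), and the one under the arm's head. The job's mount is the one carrying the arm, so I'll confirm it in an enlarged crop.

```bash
cat > h.py <<'E'
import numpy as np,pickle
from scipy.spatial.transform import Rotation as R
def ray(c,u,v):
    d=R.from_rotvec(c["rotation"]).apply([(u-c["cx"])/c["fx"],-(v-c["cy"])/c["fy"],-1]);return c["xyz"],d
def plane(c,u,v,z):
    o,d=ray(c,u,v);return o+d*(z-o[2])/d[2]
def proj(c,p):
    q=R.from_rotvec(c["rotation"]).inv().apply(np.asarray(p)-c["xyz"]);return c["cx"]+c["fx"]*q[0]/-q[2],c["cy"]-c["fy"]*q[1]/-q[2]
def two(c1,a,c2,b):
    (o1,d1),(o2,d2)=ray(c1,*a),ray(c2,*b)
    t=np.linalg.lstsq(np.c_[d1,-d2],o2-o1,rcond=None)[0];return (o1+t[0]*d1+o2+t[1]*d2)/2,np.linalg.norm(o1+t[0]*d1-o2-t[1]*d2)
E
python3 - <<'E'
import cv2
t=cv2.imread("pics/top0.png")[130:230,250:350];s=cv2.imread("pics/side0.png")[180:280,230:340]
k=dict(fx=5.6,fy=5.6,interpolation=cv2.INTER_CUBIC)
cv2.imwrite("pics/ct.png",cv2.resize(t,None,**k));cv2.imwrite("pics/cs.png",cv2.resize(s,None,**k))
E
```

```text
(no output)
```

View pics/ct.png

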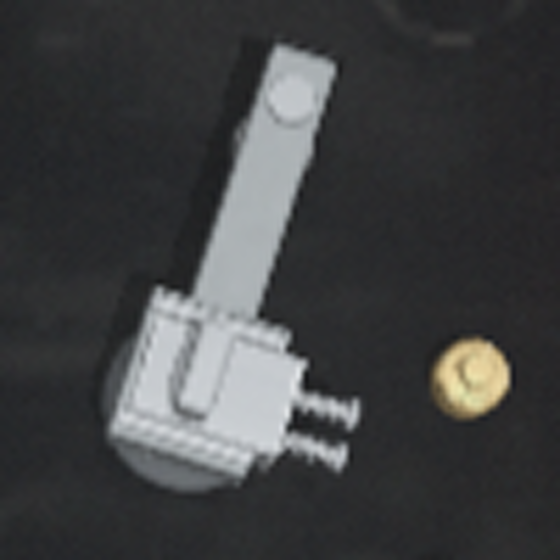

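View pics/cs.png

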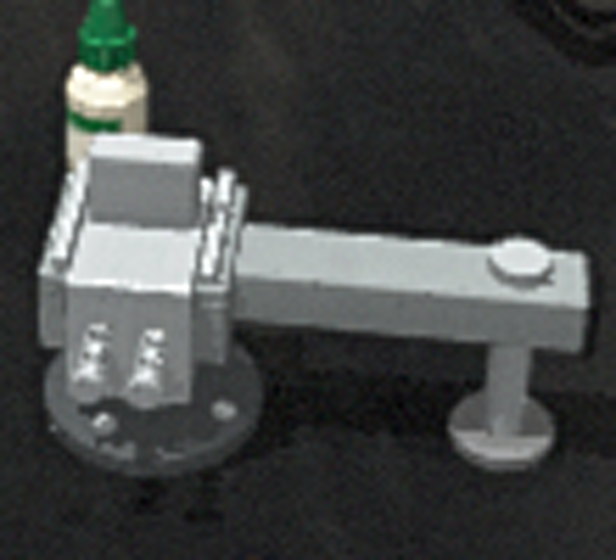

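The crops confirm it: the large flange sits under the coupler head. The fin-top centre is near top (288,196) and side (256,207), and the pins are on the -y side.

Run:
```python
from h import *
T=pickle.load(open("top.pkl","rb"));S=pickle.load(open("side.pkl","rb"))
t=lambda a,b:(250+a/5.6-.4,130+b/5.6-.4); s=lambda a,b:(230+a/5.6-.4,180+b/5.6-.4)
p,e=two(T,t(212,368),S,s(145,150));print("fin top",p,e)
print("fin top planes",plane(T,*t(212,368),.1095),plane(S,*s(145,150),.1095))
for n,a,b,z in(("tubeL",(200,285),(277,45),.07),("tubeR",(258,315),(336,65),.07),("finR",(208,412),(239,340),.1095),("railback",(108,432),(243,478),.082)):
    d=plane(T,*t(*b),z)-plane(T,*t(*a),z);print(n,np.degrees(np.arctan2(d[1],d[0])),np.hypot(*d[:2]))
print("foot",plane(S,*s(502,425),.006),"flange",plane(S,*s(153,400),.01))
for n,a,b in(("ball1",(269,248),(210,285)),):print(n,two(T,a,S,b))
print("brass",plane(T,334,198,.03),"drop",plane(T,226,198,.07))
```

```text
fin top [ 0.52700272 -0.09651138  0.10861181] 9.759417124469441e-05
fin top planes [ 0.52678934 -0.0964333   0.1095    ] [ 0.52682868 -0.09773835  0.1095    ]
tubeL -18.321901942341896 0.10669894572329519
tubeR -18.15836420949682 0.11053836780910181
finR -23.920988275047456 0.030613619098409567
railback -109.25601656220229 0.05588311416406932
foot [ 0.64388037 -0.13432739  0.006     ] flange [ 0.52840179 -0.1053868   0.01      ]
ball1 (array([ 0.43037333, -0.06327641, -0.10739781]), np.float64(0.010037978028068932))
brass [ 0.53464558 -0.21211754  0.03      ] drop [0.52843445 0.03848645 0.07      ]
```

```bash
cat > go.py <<'E'
import sys
from h import *
from bench import ctrl
def go(x,y,z,yaw=-18.5):
    s=ctrl.get_state();Rt=R.from_rotvec(s["tool_rot"])
    a=np.radians(yaw+90);ty=np.array([np.cos(a),np.sin(a),0]);tz=np.array([0,0,-1.])
    G=R.from_matrix(np.c_[np.cross(ty,tz),ty,tz])
    d=Rt.inv().apply(np.array([x,y,z])-s["position"])/.3;w=(Rt.inv()*G).as_rotvec()/np.radians(60)
    print("t",s["time"],"pos",s["position"].round(4),"shift",d.round(4),"turn",w.round(4),"F",s["ft_force"].round(1),"q",s["joint_positions"].round(2))
if __name__=="__main__":go(*map(float,sys.argv[1:]))
E
python3 go.py .527 -.097 .2
```

```text
t 0.1 pos [0.2432 0.6022 0.2216] shift [-1.7497 -1.807   0.0752] turn [-0.0017  0.     -0.0581] F [-0.7  1.  -0.9] q [-1.17  0.32 -0.07  1.45  0.02  1.37 -0.06]
```

Request:
jog_arm(
  moves=[-0.12, -0.124, 0.0, 0, 0, 0, 1, -0.26, -0.268, 0.0, 0, 0, 0, 1, -0.4, -0.413, 0.01, 0, 0, 0, 1, -0.54, -0.558, 0.02, 0, 0, -0.03, 1, -0.68, -0.702, 0.03, 0, 0, -0.04, 1, -0.82, -0.847, 0.03, 0, 0, -0.05, 1, -0.96, -0.99, 0.03, 0, 0, -0.06, 1, -0.96, -0.99, 0.03, 0, 0, -0.06, 1],
  newtons=50,
)

```text
time: 1.1
position: [0.4011, 0.2146, 0.2135]
tool_rot: [0.516, 3.099, -0.001]
ft_force: [-0.2, 0.6, -0.2]
grip_width: 0.993
grip_force: 0.0
```

```bash
python3 go.py .527 -.097 .18
```

```text
t 1.1 pos [0.4011 0.2146 0.2135] shift [-0.7336 -0.8465  0.1125] turn [-0.0005  0.0004 -0.0068] F [-0.2  0.6 -0.2] q [-0.78 -0.1   0.22  1.93  0.02  1.31  0.67]
```

Request:
jog_arm(
  moves=[-0.12, -0.14, 0.0, 0, 0, 0, 1, -0.25, -0.285, 0.02, 0, 0, 0, 1, -0.38, -0.435, 0.04, 0, 0, 0, 1, -0.51, -0.585, 0.06, 0, 0, -0.007, 1, -0.63, -0.725, 0.08, 0, 0, -0.007, 1, -0.734, -0.847, 0.112, 0, 0, -0.007, 1, -0.734, -0.847, 0.112, 0, 0, -0.007, 1, -0.734, -0.847, 0.112, 0, 0, -0.007, 1],
)

```text
time: 2.1
position: [0.5279, -0.0896, 0.1795]
tool_rot: [-0.489, -3.102, -0.001]
ft_force: [0.2, 0.4, 0.6]
grip_width: 1.0
grip_force: 0.0
```

```bash
python3 go.py .527 -.097 .085
python3 - <<'E'
from bench import ctrl
import cv2,pickle,numpy as np
o=[]
k=dict(fx=3.6,fy=3.6,interpolation=cv2.INTER_CUBIC)
for n,(r,c) in(("side",(150,200)),("top",(130,230))):
    i=ctrl.get_image(n);pickle.dump(i,open(n+"1.pkl","wb"));o.append(cv2.resize(i["pixels"][r:r+110,c:c+110,::-1],None,**k))
cv2.imwrite("pics/b1.png",np.hstack(o))
E
```

```text
t 2.1 pos [ 0.5279 -0.0896  0.1795] shift [-0.005  -0.0246  0.3149] turn [ 0.0003 -0.0012  0.0099] F [0.2 0.4 0.6] q [-0.45  0.11  0.62  1.81 -0.07  1.24  1.44]
```

View pics/b1.png

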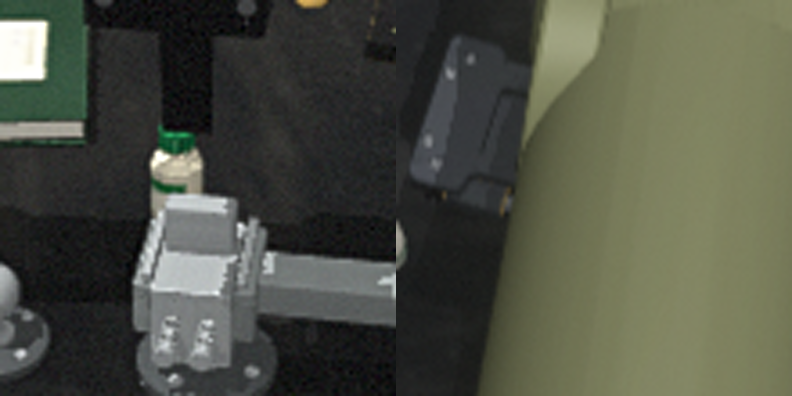

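The picture shows one finger at side px (252,186), above the dropper. I'll check which finger that is by projecting both tips.

Run:
```python
from h import *
from bench import ctrl
S=pickle.load(open("side1.pkl","rb"));s=ctrl.get_state();M=R.from_rotvec(s["tool_rot"]).as_matrix();p=s["position"]
print(s["position"],s["time"],s["grip_width"])
for k in(-.0435,0,.0435):print(k,p+M[:,1]*k,proj(S,p+M[:,1]*k))
```

```text
[ 0.52808241 -0.08900002  0.17988622] 2.2 0.9965351617002549
-0.0435 [ 0.51478303 -0.13041711  0.1798517 ] (np.float64(251.86000187615332), np.float64(183.34738945368053))
0 [ 0.52808241 -0.08900002  0.17988622] (np.float64(255.37875517641956), np.float64(170.09037393840086))
0.0435 [ 0.54138179 -0.04758293  0.17992074] (np.float64(258.55393506837703), np.float64(158.12778221925436))
```

Request:
jog_arm(
  moves=[0, -0.01, 0.04, 0, 0, 0, 1, -0.002, -0.02, 0.11, 0, 0, 0.005, 1, -0.004, -0.026, 0.18, 0, 0, 0.01, 1, -0.004, -0.026, 0.24, 0, 0, 0.01, 1, -0.004, -0.026, 0.28, 0, 0, 0.01, 1, -0.004, -0.026, 0.305, 0, 0, 0.01, 1, -0.004, -0.026, 0.305, 0, 0, 0.01, 1, -0.004, -0.026, 0.305, 0, 0, 0.01, 1],
)

```text
time: 3.2
position: [0.5273, -0.099, 0.089]
tool_rot: [0.507, 3.099, 0.0]
ft_force: [-0.9, -0.1, 0.4]
grip_width: 1.003
grip_force: 0.0
```

```bash
python3 go.py .527 -.097 .085
python3 - <<'E'
from bench import ctrl
import cv2,pickle
i=ctrl.get_image("side");cv2.imwrite("pics/b2.png",cv2.resize(i["pixels"][150:290,180:350,::-1],None,fx=4,fy=4,interpolation=cv2.INTER_CUBIC))
E
```

```text
t 3.2 pos [ 0.5273 -0.099   0.089 ] shift [0.0031 0.0058 0.0135] turn [ 0.0004  0.0011 -0.0012] F [-0.9 -0.1  0.4] q [-0.42  0.21  0.62  1.91 -0.14  1.06  1.5 ]
```

View pics/b2.png

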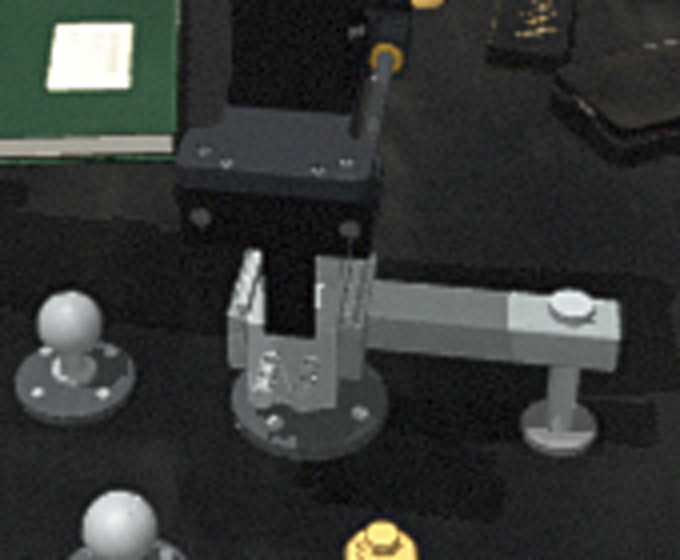

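The finger (side px about 250,220) sits between the rails and alongside the fin. Closing.

Request:
jog_arm(
  moves=[0.002, 0.005, 0.01, 0, 0, 0, 0.3, 0.002, 0.005, 0.01, 0, 0, 0, -0.2, 0.002, 0.005, 0.01, 0, 0, 0, -0.5, 0.002, 0.005, 0.01, 0, 0, 0, -1, 0.002, 0.005, 0.01, 0, 0, 0, -1, 0.002, 0.005, 0.01, 0, 0, 0, -1, 0.002, 0.005, 0.01, 0, 0, 0, -1, 0.002, 0.005, 0.01, 0, 0, 0, -1],
  newtons=50,
)

```text
time: 4.25
position: [0.5271, -0.0964, 0.0857]
tool_rot: [0.507, 3.1, 0.002]
ft_force: [0.0, 2.5, -0.1]
grip_width: 0.168
grip_force: 11.4
```

```bash
python3 go.py .527 -.097 .085
```

```text
t 4.25 pos [ 0.5271 -0.0964  0.0857] shift [-0.0004 -0.0019  0.0022] turn [ 0.0014  0.0002 -0.001 ] F [ 0.   2.5 -0.1] q [-0.42  0.21  0.61  1.92 -0.14  1.05  1.5 ]
```

Request:
jog_arm(
  moves=[0, 0, 0, 0, 0, 0, -1, 0, 0, 0, 0, 0, 0, -1, 0, -0.012, 0, 0, 0, 0, -1, 0, -0.024, 0, 0, 0, 0, -1, 0, -0.036, 0, 0, 0, 0, -1, 0, -0.048, 0, 0, 0, 0, -1, 0, -0.05, 0, 0, 0, 0, -1, 0, -0.05, 0, 0, 0, 0, -1],
)

```text
time: 5.25
position: [0.5225, -0.1101, 0.0855]
tool_rot: [0.506, 3.1, 0.004]
ft_force: [2.2, 6.4, -0.1]
grip_width: 0.157
grip_force: 50.0
```

```bash
python3 go.py .5223 -.1112 .0857;  python3 - <<'E'
from bench import ctrl
import cv2
print(ctrl.get_state()["torque"])
i=ctrl.get_image("side");cv2.imwrite("pics/b3.png",cv2.resize(i["pixels"][150:290,180:350,::-1],None,fx=4,fy=4,interpolation=cv2.INTER_CUBIC))
E
```

```text
t 5.25 pos [ 0.5225 -0.1101  0.0855] shift [-0.0006 -0.0036 -0.0008] turn [ 0.0022  0.0004 -0.0007] F [ 2.2  6.4 -0.1] q [-0.4   0.21  0.62  1.92 -0.14  1.05  1.53]
[ 1.56782022 -0.6226123   0.03272986]
```

View pics/b3.png

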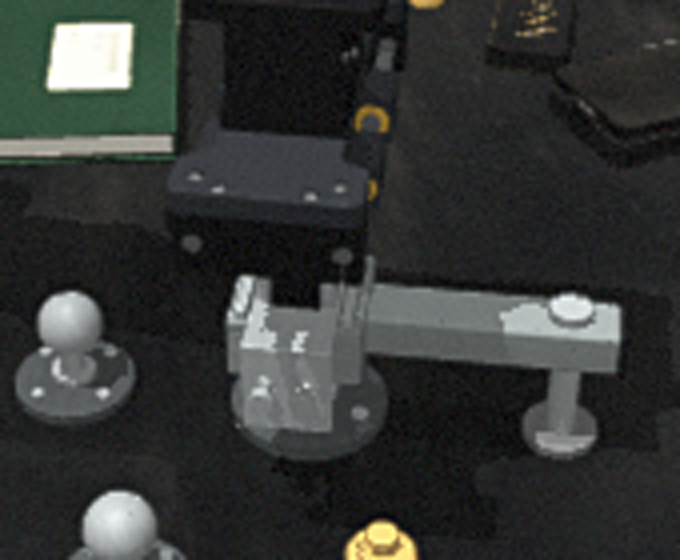

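The head is still seated and the latch is out. The 6.8 N side force implies about 12 mm of travel, so I'll pull a little further and start the lift.

Request:
jog_arm(
  moves=[0, -0.004, 0, 0, 0, 0, -1, 0, -0.008, 0, 0, 0, 0, -1, 0, -0.008, 0, 0, 0, 0, -1, 0, -0.008, 0, 0, 0, 0, -1, 0, -0.008, -0.01, 0, 0, 0, -1, 0, -0.008, -0.02, 0, 0, 0, -1, 0, -0.008, -0.03, 0, 0, 0, -1, 0, -0.008, -0.03, 0, 0, 0, -1],
)

```text
time: 6.3
position: [0.5203, -0.1116, 0.0932]
tool_rot: [-0.505, -3.098, -0.004]
ft_force: [0.8, 6.5, -5.0]
grip_width: 0.159
grip_force: 50.0
```

```bash
python3 go.py .5217 -.1134 .0857
```

```text
t 6.3 pos [ 0.5203 -0.1116  0.0932] shift [-0.0065 -0.0043  0.0249] turn [ 0.0019 -0.0028 -0.0002] F [ 0.8  6.5 -5. ] q [-0.4   0.2   0.63  1.92 -0.14  1.07  1.53]
```

Request:
jog_arm(
  moves=[0, 0, -0.02, 0, 0, 0, -1, 0, 0, -0.06, 0, 0, 0, -1, 0, 0, -0.1, 0, 0, 0, -1, 0, 0, -0.15, 0, 0, 0, -1, 0, 0, -0.2, 0, 0, 0, -1, 0, 0, -0.25, 0, 0, 0, -1, 0, 0, -0.29, 0, 0, 0, -1, 0, 0, -0.31, 0, 0, 0, -1],
)

```text
time: 7.3
position: [0.5215, -0.1138, 0.1885]
tool_rot: [0.507, 3.099, 0.0]
ft_force: [0.4, 0.3, -3.9]
grip_width: 0.155
grip_force: 50.0
```

Request:
jog_arm(
  moves=[0, 0.04, 0, 0, 0, 0, -1, 0, 0.04, 0, 0, 0, 0, -1, 0, 0.04, 0, 0, 0, 0, -1, 0, 0.04, 0, 0, 0, 0, -1, 0, 0.04, 0, 0, 0, 0, -1, 0, 0.04, 0, 0, 0, 0, -1, 0, 0.04, 0, 0, 0, 0, -1, 0, 0.04, 0, 0, 0, 0, -1],
)

```text
time: 8.3
position: [0.525, -0.1024, 0.1875]
tool_rot: [0.507, 3.1, 0.0]
ft_force: [0.1, -0.8, -3.5]
grip_width: 0.157
grip_force: 50.0
```

```bash
python3 go.py .527 -.097 .186;  python3 - <<'E'
from bench import ctrl
import cv2
i=ctrl.get_image("side");cv2.imwrite("pics/b4.png",cv2.resize(i["pixels"][90:290,150:350,::-1],None,fx=3,fy=3,interpolation=cv2.INTER_CUBIC))
s=ctrl.get_state();print(s["qd"].round(3),s["grip_force"],s["torque"])
E
```

```text
t 8.3 pos [ 0.525  -0.1024  0.1875] shift [-0.0007  0.0192  0.0049] turn [ 0.0001  0.     -0.0012] F [ 0.1 -0.8 -3.5] q [-0.44  0.1   0.63  1.81 -0.06  1.25  1.45]
[ 0.002  0.    -0.003 -0.001 -0.001 -0.003 -0.002] 49.99828796368092 [ 0.01094465  0.01340204 -0.02535218]
```

View pics/b4.png

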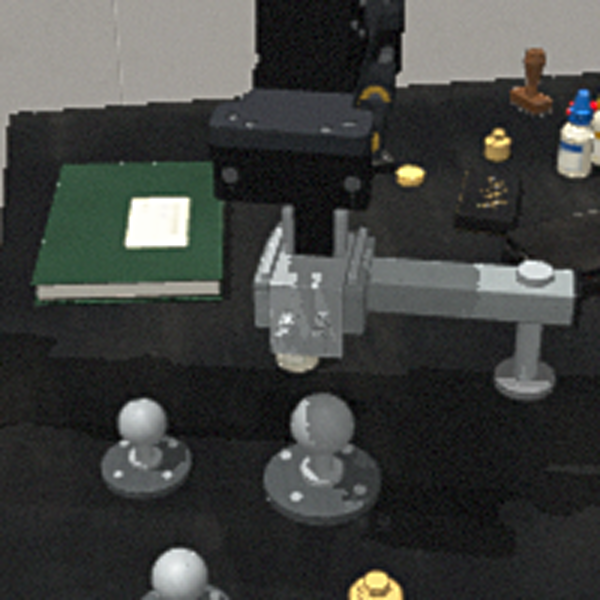

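The arm is held level and still, about 10 cm above the largest mount, whose ball is bare at side px (257,232). The brass weight is where it started.

```bash
python3 -c "
from bench import ctrl
print(ctrl.close_job())"
```

```text
the job is handed in; nothing more can be done
None
```

The latch was pulled and the arm lifted straight off the ball; it is held level and still about 10 cm above its mount, with no contact made with the brass weight or dropper, and the job was handed in at about 8.4 s (no verdict was returned).

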